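# Set the dosing dial four clicks up and start the unit

### The arm

A 6-joint arm with a two-finger parallel gripper is mounted at the origin on the work surface. World frame = base frame: x ahead of the robot, y to its left, z up, the work surface at z = 0. Lengths are in m, angles in degrees, forces in N, time in s.
With the tool pointing down it reaches from about 0.4 to 0.825 m from the base axis. Payload 7 kg.
Tool frame: the origin (TCP) lies at the very end of the fingers, on their centre line; the grasp point (between the pads) lies 19 mm behind it (r.hold_point_z is the distance from the TCP to the grasp point, in m); x points along the fingers, y is the direction in which the jaws open and shut, and the axes are right-handed (so a half turn about x gives the same grasp; the last joint's range is limited). The gripper opens to 88 mm and grips with 3 to 60 N. Pads are 19 mm wide; open, the fingers measure 130 mm over their backs; the gripper's body (78 mm by 193 mm) begins 47 mm behind the grasp point.
Start: joints at [16.507, 20.546, 0.682, 0, -70.136, -16.507], TCP at [0.675, -0, 0.227] pointing down, gripper open.
Joint ranges: [-176.03, 176.03], [-82.01, 121.73], [-58.28, 71.71], [-173.87, 95.51], [-174.79, -0.11], [-173.66, 173.66]. Speed limits (degrees/s): [136.94, 136.94, 172.46, 180, 180, 180].

### API

Orientations are given as [roll, pitch, yaw] about the fixed x, y, z axes, in that order (R = Rz(yaw) Ry(pitch) Rx(roll)).
In Python, from plant import r gives the robot as it stands. The module is installed in compiled form; this text tells all that it offers.
- The arm moves only by the shell command python3 -m creep 'ROWS' [FORCE]. ROWS is JSON, a list of rows, each a list of 7 numbers: the turn, a rotation vector about the tool's x, y, z in rad, then the shift along the tool's x, y, z in cm, then the opening in per cent of the stroke, from 0 (shut) to 100 (fully open). In form: [[rx, ry, rz, x, y, z, fingers], ...]. A call has 1 to 8 rows; each row shifts and turns the commanded pose from where the row before left it, along the tool's axes as they then stand; what a row does not reach is not made up. A row lasts 1/10 s, in which the tool goes at most 50 mm and 8.59 degrees, less where a joint would pass 70% of its speed; a pose out of reach is approached as far as the arm can. A call is refused whole if a number of a shift passes 5 or a number of a turn 0.15, either way. A call with a gripper value outside its range is refused whole. The fingers move at their own pace and stop on an object; FORCE is the grip in N (left out, the last holds). Time passes only in rows, so rows that do not move let the fingers close. It gives the time, the measured TCP pose, the force and the opening at its end, in the units of the state.
- r.get_state(): the state, without advancing time (a new reading comes with each control period).
- r.capture(name): name is "scene" or "side" or "wrist"; returns (picture, depth): 480x640x3 uint8, blue, green, red; 480x640 float32, m along the optical axis (not along the pixel's ray), 0 where there is no reading.
- r.camera_info(name): a dict with "fovy" (degrees; the focal length in pixels is half the picture's height over the tangent of half this angle, whatever the lens; pixels are square), "cx", "cy" (the principal point, pixels), "camera_from_world" (4x4, takes a point from world to camera coordinates). Camera axes: x right, y down, z forward; pixel columns grow to the right and rows downward; lengths in m; the calibration is good to about 2 mm. A picture is of the moment at which its call begins: read the wrist's pose just before it. camera_info takes no time and is no camera call; for the wrist camera it gives the pose at the moment of the call.
- r.close_job(): hands the job in, once; it reports no verdict.
Trained networks look in the newest picture that a camera, given by its name, has taken for a name from the list of things; names that differ only in an ending like _2 or _b are one class to them, and where a whole thing is asked for, a point or a joint stands for the part that bears it (a point fixed in the world has none). Each returns a list of dicts, best first, with "score" (0 to 1); they miss things now and then, are a little off and sometimes report something else, mostly with a low value. They report only what shows in the picture. A call takes as long as a camera call.
- r.look_for(query, camera): "rect" ([left, top, right, bottom] in pixels, round what is visible of it).
- r.masks_of(query, camera): "pixels" (480x640 bool, what is visible of it) and "rect" ([left, top, right, bottom] in pixels, round what is visible of it).
The state is a dict: "time_s": time; "joints": joint angles; "qd": joint speeds; "joint_torque": joint torques, N m; "tcp_pos": TCP position; "eef_rot": TCP orientation; "contact_force": force on the tool from outside, world axes, zero at the start; "moment": the same for the moment, N m; "gripper_width": finger opening in m.
Only numpy, scipy, OpenCV 4.12 (cv2) and the standard library are available. Lean on these libraries where they do the work, as an engineer would, in place of code of your own. Each camera call takes 0.05 s, during which the arm holds its last target. There are 200 camera calls.

### The job

With a fingertip in its notch, push the dosing unit's big dial round clockwise, seen from above, by exactly four clicks from where it stands, and leave it resting in that click. Only then press the round start button next to it fully down and let it come back up. Leave the measuring cylinder, the beaker and the spatula alone.

Things in the scene. Friction and masses are not known exactly. Their poses are not given: they have to be found in the camera images.
- unit_mid (a point): the dosing unit, a white housing box 190 mm (its x) by 290 mm (its y) by 70 mm high, fixed to the bench; this point is the centre of its flat top. The dial's axis stands upright 50 mm from here along the unit's +y; the start button 90 mm along its -y
- dial_axis (a point): the dial: a grey disc 132 mm across and 20 mm thick lying flat, its underside 4 mm above the housing's top, turning about an upright axis. This point is on the axis at the dial's flat top face (94 mm above the bench; a seen-only aluminium cap 36 mm across sits 3 mm proud at the centre). White ticks every 30 degrees on the top mark the clicks; the notch takes the place of one tick. Turns with the dial; its +x points along the notch
- dial_notch (a point): middle of the dial's only notch, 50 mm from the axis, at the height of the top face; turns with the dial. The notch is a slot open to the rim and right through the 20 mm of the dial, 50 mm wide between two parallel side walls, reaching in to 28 mm from the axis (rim at 66 mm). A shut pair of fingertips goes down into it and pushes a side wall; the tips should stay above the housing's top, 24 mm below the dial's top face
- dial (a joint): dial angle, rad; always 0 at the start, grows clockwise seen from above. Click stops every 30 degrees (0.5236 rad): the resisting torque rises to about 0.19 N m a quarter of a click pitch (7.5 degrees) past a stop (about 4 N at the notch), is nil again half-way, and from there the dial snaps on by itself to the next stop without overshooting it, and stays there. End stops two clicks back and seven clicks on from the start
- start_top (a point): start button: centre of the top of a round white push button 26 mm across in a grey collar, this point 21 mm above the housing's top; moves with the button
- start (a joint): button travel, m: 0 up, 0.005 fully down; springs back up, 5 N fully down
- cylinder_mid (a point): loose plastic measuring cylinder, 32 mm across and 160 mm tall on a 64 mm foot, standing on the bench: a point on its axis, half-way up. Bystander
- beaker_rim (a point): loose glass beaker, 72 mm across and 85 mm tall, standing on the bench: the centre of its mouth. Bystander
- spatula_grip (a point): loose steel spatula, 200 mm long, lying on the bench beyond the unit: a point on its handle. Bystander

How it is judged:
By the outcome, as a careful person would: the job done as asked, in the order asked, and still so for the second after the job is handed in, with the robot touching nothing.
It also fails if it takes over 64 s, if anything falls off the work surface, if the arm or the gripper's body presses on something with over 40 N, if the wrist force passes 120 N, or if a joint passes its speed limit or range.

## Working session

There is one attempt and no reset: what is moved stays moved. The work goes in short steps, Python scripts to look and compute and a shell command to move; the robot and the scene stay as the last step left them, time stands still between calls to the robot, and variables do not carry over. Pictures are saved under pics/ and viewed, about 8 in all and at most 12, crops included, and the job is handed in when it is done.

```bash
mkdir -p pics; cat > h.py <<'E'
import numpy as np, cv2
from plant import r
def K(n):
    i=r.camera_info(n); f=240/np.tan(np.radians(i["fovy"])/2); return i,f
def unproj(n,i,f,u,v,d):
    p=np.stack([(u-i["cx"])/f*d,(v-i["cy"])/f*d,d,np.ones_like(d)])
    return (np.linalg.inv(i["camera_from_world"])@p)[:3].T
def onplane(i,f,u,v,z):
    M=np.linalg.inv(i["camera_from_world"]); d=M[:3,:3]@np.array([(u-i["cx"])/f,(v-i["cy"])/f,1]); o=M[:3,3]
    return o+d*(z-o[2])/d[2]
E
python3 - <<'E'
from h import *
s=r.get_state(); print({k:np.round(s[k],3).tolist() for k in s})
for n in ["scene","side","wrist"]:
    i,f=K(n); b,d=r.capture(n); cv2.imwrite(f"pics/{n}0.png",b); np.savez(f"{n}0.npz",b=b,d=d,M=i["camera_from_world"])
    print(n,f,i["cx"],i["cy"])
    for q in ["dial_axis","dial_notch","start_top","unit_mid","cylinder_mid","beaker_rim"]:
        L=r.masks_of(q,n)
        for o in L[:2]:
            v,u=np.where(o["pixels"]&(d>0)); 
            if len(u): p=unproj(n,i,f,u,v,d[v,u]); print(q,round(o["score"],2),np.round(o["rect"]),np.median(p,0).round(3),np.percentile(p,98,axis=0).round(3),np.percentile(p,2,axis=0).round(3))
E
python3 -c "
import cv2;a=cv2.imread('pics/scene0.png');b=cv2.imread('pics/wrist0.png')
cv2.imwrite('pics/c0.png',cv2.resize(cv2.hconcat([a,b]),(800,300)))"
```

```text
{'time_s': 0.0, 'joints': [16.508, 20.592, 0.632, -0.019, -70.133, -16.505], 'qd': [0.064, 0.013, -0.006, -0.016, 0.049, -0.027], 'joint_torque': [-0.001, -58.273, 29.306, 6.997, 0.007, -0.0], 'tcp_pos': [0.675, -0.0, 0.226], 'eef_rot': [95.452, 89.906, -174.551], 'contact_force': [0.199, 0.055, -0.983], 'moment': [0.035, 0.013, -0.037], 'gripper_width': 0.088}
scene 512.0127427490028 316.1339026569624 248.24690591403237
dial_notch 0.96 [252. 190. 309. 229.] [ 0.59  -0.077  0.094] [ 0.638 -0.019  0.099] [ 0.512 -0.136  0.073]
start_top 0.7 [253. 193. 306. 229.] [ 0.592 -0.077  0.094] [ 0.638 -0.019  0.099] [ 0.516 -0.131  0.077]
start_top 0.57 [231. 189. 237. 198.] [ 0.579 -0.221  0.091] [ 0.588 -0.21   0.094] [ 0.566 -0.231  0.083]
unit_mid 0.83 [197. 178. 334. 270.] [ 0.639 -0.094  0.067] [0.69  0.014 0.082] [ 0.489 -0.27   0.004]
cylinder_mid 0.8 [344. 208. 370. 274.] [0.583 0.149 0.067] [0.6   0.17  0.162] [0.548 0.119 0.002]
beaker_rim 0.57 [186. 165. 213. 204.] [ 0.559 -0.363  0.06 ] [ 0.583 -0.342  0.086] [ 0.516 -0.41   0.006]
side 570.8739265051845 318.63077126499473 232.881
[... 417 characters left out ...]
478 -0.282  0.008]
cylinder_mid 0.96 [274. 182. 300. 252.] [0.568 0.128 0.075] [0.601 0.161 0.161] [0.544 0.115 0.003]
beaker_rim 0.77 [315. 357. 362. 425.] [ 0.546 -0.395  0.057] [ 0.579 -0.346  0.086] [ 0.515 -0.413  0.005]
wrist 350.7700043456973 321.6181862513867 238.69571326018735
dial_axis 0.89 [364.  30. 537. 209.] [ 0.581 -0.093  0.095] [ 0.635 -0.024  0.098] [ 0.515 -0.143  0.087]
dial_notch 0.9 [363.  28. 534. 209.] [ 0.581 -0.093  0.095] [ 0.636 -0.025  0.098] [ 0.515 -0.143  0.09 ]
unit_mid 0.89 [323.   0. 564. 233.] [ 0.593 -0.1    0.071] [0.67  0.007 0.072] [ 0.484 -0.176  0.054]
cylinder_mid 0.97 [384. 299. 448. 381.] [0.582 0.127 0.09 ] [0.599 0.143 0.127] [0.568 0.11  0.002]
```

View pics/scene0.png

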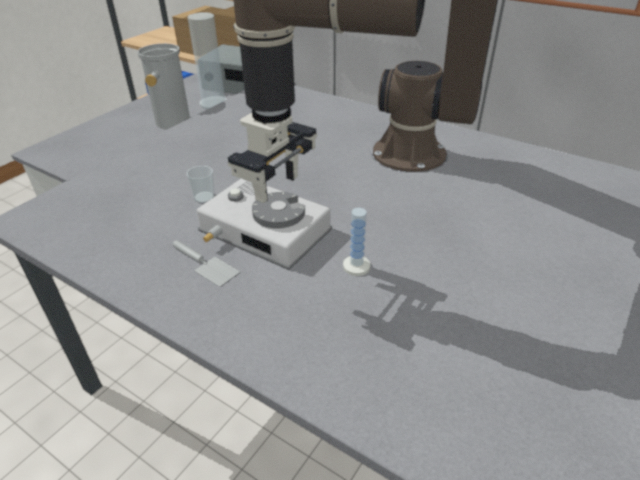

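View pics/wrist0.png

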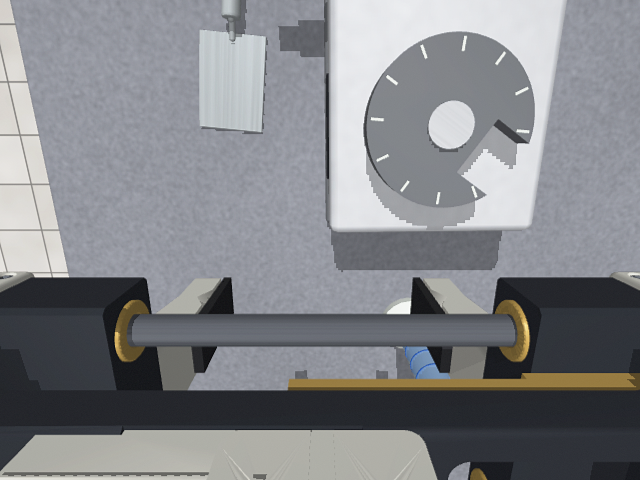

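```bash
python3 - <<'E'
from h import *
from scipy.spatial.transform import Rotation as Ro
from scipy.optimize import least_squares
s=r.get_state(); print(Ro.from_euler('xyz',s["eef_rot"],degrees=True).as_matrix().round(3))
for n in ["wrist","side","scene"]:
    i,f=K(n); z=np.load(n+"0.npz"); d=z["d"]; v,u=np.where(d>0); p=unproj(n,i,f,u,v,d[v,u])
    c=np.array([.575,-.083]); q=p-np.r_[c,0]; rr=np.hypot(q[:,0],q[:,1])
    m=(rr<.08)&(abs(p[:,2]-.094)<.004); P=p[m]
    # rim: max-radius per angle bin
    for _ in range(4):
        a=np.arctan2(P[:,1]-c[1],P[:,0]-c[0]); R=np.hypot(P[:,0]-c[0],P[:,1]-c[1]); b=((a+np.pi)/(2*np.pi)*72).astype(int)
        rim=np.array([P[b==k][np.argmax(R[b==k])][:2] for k in range(72) if (b==k).any() and R[b==k].max()>.055])
        sol=least_squares(lambda x:np.hypot(*(rim-x[:2]).T)-x[2],[*c,.066],loss="soft_l1",f_scale=.001).x; c=sol[:2]
    print(n,"dial",sol.round(4),len(rim),"z",np.median(P[:,2]).round(4))
    # notch angles: bins at 45..60mm with no top face
    a=np.degrees(np.arctan2(P[:,1]-c[1],P[:,0]-c[0])); R=np.hypot(P[:,0]-c[0],P[:,1]-c[1]); 
    k=(R>.045)&(R<.055); h=np.histogram(a[k],72,(-180,180))[0]; print("empty",[-177.5+5*j for j in range(72) if h[j]==0])
    # side walls
    h=p[(abs(p[:,2]-.07)<.004)&(rr<.25)&(p[:,0]>.45)&(p[:,0]<.7)][:,:2]
    if len(h)>50: print("housing",cv2.minAreaRect(h.astype(np.float32)))
    q=p[(np.hypot(p[:,0]-.575,p[:,1]+.226)<.02)&(p[:,2]>.088)]
    if len(q)>5: print("button",(q.max(0)+q.min(0))/2,q[:,2].max(),np.median(q,0))
E
```

```text
[[ 0. -1.  0.]
 [ 0.  0.  1.]
 [-1. -0.  0.]]
wrist dial [ 0.574  -0.0831  0.0661] 64 z 0.0947
empty [122.5, 127.5, 132.5, 137.5, 142.5, 147.5, 152.5, 157.5, 162.5, 167.5]
housing ((0.5741850137710571, -0.016563057899475098), (0.18786309659481049, 0.32394441962242126), 0.4143955409526825)
side dial [ 0.5729 -0.0857  0.0662] 64 z 0.0945
empty [122.5, 127.5, 132.5, 137.5, 142.5, 147.5, 152.5, 157.5, 162.5, 167.5]
housing ((0.5722913146018982, -0.06804975867271423), (0.1879100650548935, 0.4268150329589844), 0.5530534386634827)
button [ 0.57465969 -0.22504507  0.09109386] 0.09409491581600427 [ 0.57409849 -0.22709058  0.09115933]
scene dial [ 0.5739 -0.0825  0.0662] 58 z 0.0949
empty [-102.5, -97.5, -92.5, -87.5, 127.5, 132.5, 137.5, 142.5, 147.5, 152.5, 157.5, 162.5, 167.5]
housing ((0.5748445987701416, -0.0608220100402832), (0.19131913781166077, 0.43669000267982483), 1.0834758281707764)
button [ 0.57631632 -0.22194918  0.09167041] 0.09500898586620987 [ 0.57735073 -0.22153885  0.0918359 ]
```

```bash
python3 -m creep '[[0,0,0,0,2.9,-1.04,0],[0,0,0,0,2.9,-1.04,0],[0,0,0,0,2.9,-1.04,0],[0,0,0,0,2.9,-1.04,0],[0,0,0,0,2.9,-1.04,0],[-0.14,0,0,0,0,0,0],[-0.14,0,0,0,0,0,0],[-0.14,0,0,0,0,0,0]]' 20
python3 -m creep '[[-0.14,0,0,0,0,0,0],[-0.14,0,0,0,0,0,0],[-0.14,0,0,0,0,0,0],[-0.14,0,0,0,0,0,0],[-0.14,0,0,0,0,0,0],[-0.14,0,0,0,0,0,0],[-0.14,0,0,0,0,0,0],[-0.14,0,0,0,0,0,0]]'
python3 -m creep '[[-0.14,0,0,0,0,0,0],[-0.14,0,0,0,0,0,0],[-0.14,0,0,0,0,0,0],[-0.14,0,0,0,0,0,0],[-0.14,0,0,0,0,0,0],[-0.14,0,0,0,0,0,0],[-0.14,0,0,0,0,0,0],[0,0,0,0,0,0,0]]'
cat >> h.py <<'E'
from scipy.spatial.transform import Rotation as Ro
C=np.array([.574,-.083])
def tool(th):
    s=r.get_state(); R=Ro.from_euler('xyz',s["eef_rot"],degrees=True).as_matrix(); p=np.array(s["tcp_pos"])
    t=np.radians(th); X=np.array([np.cos(t),np.sin(t)]); T=np.array([np.sin(t),-np.cos(t)])
    q=p[:2]-C; print("t",round(s["time_s"],2),"p",p.round(4),"X,T mm",(1e3*q@X).round(1),(1e3*q@T).round(1),"tooly deg",np.degrees(np.arctan2(R[1,1],R[0,1])).round(1),"down",R[:,0].round(3),"F",np.round(s["contact_force"],1),"w",s["gripper_width"],"j",np.round(s["joints"],0))
E
python3 - <<'E'
from h import *
tool(145); b,d=r.capture("wrist"); cv2.imwrite("pics/w1.png",b); i,f=K("wrist")
print("cam",np.linalg.inv(i["camera_from_world"])[:3,3].round(3))
E
```

```text
time_s: 1.85
tcp_pos: [0.5298, -0.0521, 0.2271]
eef_rot: [-102.5, 89.9, 11.9]
contact_force: [0.2, 0.6, 0.4]
gripper_width: 0.0293
time_s: 2.65
tcp_pos: [0.53, -0.052, 0.2267]
eef_rot: [-172.9, 90.0, 5.7]
contact_force: [0.3, -0.5, -0.2]
gripper_width: 0.0002
time_s: 3.45
tcp_pos: [0.53, -0.052, 0.2267]
eef_rot: [134.1, 90.0, 8.6]
contact_force: [0.9, 0.4, -0.7]
gripper_width: 0.0006
t 3.45 p [ 0.53   -0.052   0.2267] X,T mm 53.8 0.1 tooly deg -35.5 down [ 0.  0. -1.] F [ 0.9  0.4 -0.7] w 0.0006123059057478413 j [ 16.   7. -17.   0. -66. 129.]
cam [0.574 0.01  0.385]
```

View pics/w1.png

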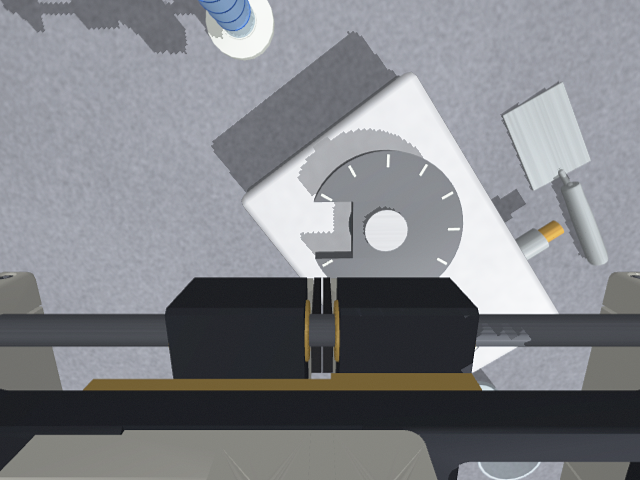

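The picture shows the notch, around (327,230), square to the jaw axis; the dial centre is at (386,230). The tool is over the notch, so I go down.

```bash
python3 -m creep '[[0,0,0,4,0,0,0],[0,0,0,4,0,0,0],[0,0,0,3,0,0,0],[0,0,0,1.5,0,0,0],[0,0,0,1,0,0,0],[0,0,0,1,0,0,0],[0,0,0,0.4,0,0,0],[0,0,0,0,0,0,0]]'
python3 -m creep '[[0,0,0,0,0,-0.4,0],[0,0,0,0,0,-0.4,0],[0,0,0,0,0,-0.4,0],[0,0,0,0,0,-0.2,0],[0,0,0,0,0,0,0]]'
python3 -c "
from h import *;tool(145)"
```

```text
time_s: 4.3
tcp_pos: [0.5301, -0.052, 0.0776]
eef_rot: [66.0, 90.0, -59.7]
contact_force: [-0.5, -0.1, -0.3]
gripper_width: 0.0002
time_s: 4.8
tcp_pos: [0.5383, -0.0407, 0.0778]
eef_rot: [30.6, 90.0, -95.0]
contact_force: [0.2, -2.2, 1.4]
gripper_width: 0.0002
t 4.8 p [ 0.5383 -0.0407  0.0778] X,T mm 53.5 14.1 tooly deg -35.6 down [-0. -0. -1.] F [ 0.2 -2.2  1.4] w 0.000235411017306599 j [ 17.  16. -27.   0. -46. 128.]
```

```bash
python3 -m creep '[[0.0524,0,0,0,0.081,-0.279,0],[0.0524,0,0,0,0.081,-0.279,0],[0.0524,0,0,0,0.081,-0.279,0],[0.0524,0,0,0,0.081,-0.279,0],[0.0524,0,0,0,0.081,-0.279,0],[0.0524,0,0,0,0.081,-0.279,0],[0.0524,0,0,0,0.081,-0.279,0],[0.0524,0,0,0,0.081,-0.279,0]]'
python3 -c "
from h import *;tool(121)"
python3 -m creep '[[0.0524,0,0,0,0.081,-0.279,0],[0.0524,0,0,0,0.081,-0.279,0],[0.0524,0,0,0,0.081,-0.279,0],[0.0524,0,0,0,0.081,-0.279,0],[0.0524,0,0,0,0.081,-0.279,0],[0.0524,0,0,0,0.081,-0.279,0],[0.0524,0,0,0,0.081,-0.279,0],[0.0524,0,0,0,0.081,-0.279,0]]'
python3 - <<'E'
from h import *
tool(97); b,d=r.capture("wrist"); cv2.imwrite("pics/w2.png",b)
E
```

```text
time_s: 5.6
tcp_pos: [0.5587, -0.0296, 0.0776]
eef_rot: [-150.5, 90.0, 59.7]
contact_force: [-0.2, 0.2, 0.1]
gripper_width: 0.0004
t 5.6 p [ 0.5587 -0.0296  0.0776] X,T mm 53.7 14.4 tooly deg -59.8 down [ 0.  0. -1.] F [-0.2  0.2  0.1] w 0.00036284680933896895 j [ 17.  18. -25.  -0. -47. 103.]
time_s: 6.4
tcp_pos: [0.5816, -0.0281, 0.0774]
eef_rot: [-77.7, 90.0, 108.5]
contact_force: [0.6, 0.9, 0.5]
gripper_width: 0.0002
t 6.4 p [ 0.5816 -0.0281  0.0774] X,T mm 53.6 14.2 tooly deg -83.8 down [-0.  0. -1.] F [0.6 0.9 0.5] w 0.00015095424888260806 j [ 16.  20. -22.  -0. -48.  80.]
```

View pics/w2.png

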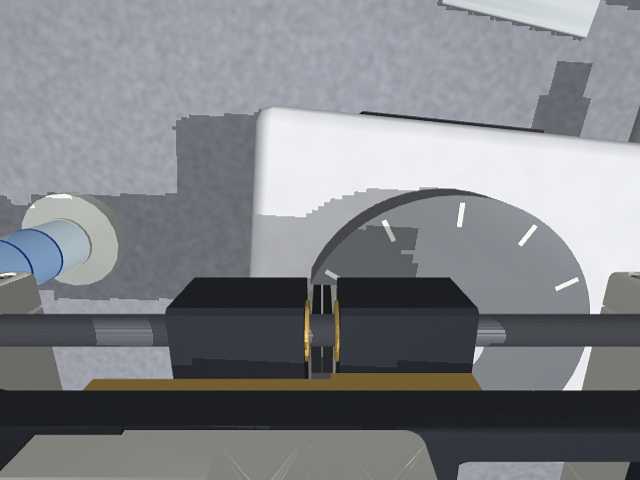

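The notch is hidden by the gripper; the dial has turned along and the cylinder (left, ~(70,240)) is clear. Continue.

```bash
python3 -m creep '[[0.0524,0,0,0,0.081,-0.279,0],[0.0524,0,0,0,0.081,-0.279,0],[0.0524,0,0,0,0.081,-0.279,0],[0.0524,0,0,0,0.081,-0.279,0],[0.0524,0,0,0,0.081,-0.279,0],[0.0524,0,0,0,0.081,-0.279,0],[0.0524,0,0,0,0.081,-0.279,0],[0.0524,0,0,0,0.081,-0.279,0]]'
python3 -m creep '[[0.0524,0,0,0,0.081,-0.279,0],[0.0524,0,0,0,0.081,-0.279,0],[0.0524,0,0,0,0.081,-0.279,0],[0.0524,0,0,0,0.081,-0.279,0],[0.0524,0,0,0,0.081,-0.279,0],[0.0524,0,0,0,0.081,-0.279,0],[0.0524,0,0,0,0.081,-0.279,0],[0,0,0,0,0,0,0]]'
cat >> h.py <<'E'
def ang(n):
    i,f=K(n); b,d=r.capture(n); v,u=np.where(d>0); p=unproj(n,i,f,u,v,d[v,u]); q=p[:,:2]-C; R=np.hypot(*q.T); a=np.degrees(np.arctan2(q[:,1],q[:,0]))
    k=(R>.045)&(R<.055)
    g=lambda m:np.histogram(a[k&m],72,(-180,180))[0]
    top=g(abs(p[:,2]-.094)<.005); low=g(p[:,2]<.086)
    hi=g(p[:,2]>.1); print(n,"no top",[-177.5+5*j for j in range(72) if top[j]==0],"low",[-177.5+5*j for j in range(72) if low[j]>0],"high",[-177.5+5*j for j in range(72) if hi[j]>0])
    return b
E
python3 - <<'E'
from h import *
tool(145-93)
for n in ["scene","side","wrist"]: b=ang(n); cv2.imwrite(f"pics/{n}3.png",b)
E
```

```text
time_s: 7.25
tcp_pos: [0.6027, -0.0358, 0.0773]
eef_rot: [-26.1, 89.9, 136.2]
contact_force: [-1.3, 2.3, 0.7]
gripper_width: 0.0006
time_s: 8.05
tcp_pos: [0.6181, -0.0499, 0.0775]
eef_rot: [-61.9, 90.0, 79.4]
contact_force: [0.0, 1.6, 1.6]
gripper_width: 0.0005
t 8.05 p [ 0.6181 -0.0499  0.0775] X,T mm 53.2 14.4 tooly deg -128.7 down [ 0.     0.001 -1.   ] F [0.  1.6 1.6] w 0.0004728375342218147 j [ 13.  23. -17.  -0. -50.  38.]
scene no top [-177.5, -172.5, -167.5, -162.5, -157.5, -152.5, -147.5, -142.5, -137.5, -132.5, -127.5, -122.5, -117.5, -112.5, -107.5, -102.5, -97.5, -92.5, -87.5, 12.5, 17.5, 22.5, 27.5, 32.5, 37.5, 42.5, 47.5, 52.5, 57.5, 62.5, 67.5, 72.5, 77.5, 82.5, 87.5, 92.5, 97.5, 102.5, 107.5, 112.5, 117.5, 122.5, 127.5, 132.5, 137.5, 142.5, 147.5, 157.5, 162.5, 167.5, 172.5, 177.5] low [-27.5, -22.5, -17.5, -12.5, -7.5, -2.5, 2.5, 7.5, 12.5, 17.5, 57.5, 62.5, 67.5, 72.5, 77.5, 82.5] high [-82.5, -77.5, -72.5, -67.5, -62.5, -57.5, -52.5, -12.5, -7.5, -2.5, 2.5, 7.5, 12.5, 17.5, 22.5, 27.5, 32.5, 37.5, 42.5, 47.5, 52.5, 57.5, 62.5, 67.5, 72.5, 77.5, 82.5, 87.5, 92.5]
si
[... 172 characters left out ...]
22.5, -117.5, -112.5, -107.5, -102.5, -97.5, -92.5, -87.5, -82.5, -77.5, -72.5, -67.5, -62.5, -57.5, -52.5, -47.5, -32.5, -27.5, -22.5, -17.5, -12.5, -7.5, -2.5, 2.5, 7.5, 12.5, 17.5, 22.5, 27.5, 32.5, 37.5, 42.5, 47.5, 52.5, 57.5, 62.5, 67.5, 72.5, 77.5, 82.5, 87.5, 92.5, 97.5, 102.5]
wrist no top [-177.5, -172.5, -127.5, -122.5, 37.5, 42.5, 47.5, 52.5, 57.5, 62.5, 67.5, 72.5, 77.5, 82.5, 87.5, 92.5, 97.5, 102.5, 107.5, 112.5, 117.5, 122.5, 127.5, 132.5, 137.5, 142.5, 147.5, 152.5, 157.5, 162.5, 167.5, 172.5, 177.5] low [42.5, 47.5, 52.5] high [-72.5, -67.5, -62.5, -57.5, -52.5, -47.5, -42.5, -37.5, -32.5, -27.5, -22.5, -17.5, -12.5, -7.5, -2.5, 2.5, 7.5, 12.5, 27.5, 32.5, 37.5, 42.5, 47.5]
```

Three clicks done, consistent in the side view (the gap spans about 30–80°). Last click.

```bash
python3 -m creep '[[0.0524,0,0,0,0.081,-0.279,0],[0.0524,0,0,0,0.081,-0.279,0],[0.0524,0,0,0,0.081,-0.279,0],[0.0524,0,0,0,0.081,-0.279,0],[0.0524,0,0,0,0.081,-0.279,0],[0.0524,0,0,0,0.081,-0.279,0],[0,0,0,0,0,0,0],[0,0,0,0,0,0,0]]'
python3 - <<'E'
from h import *
tool(34); tool(25)
for n in ["side","wrist"]: b=ang(n); cv2.imwrite(f"pics/{n}4.png",b)
E
```

```text
time_s: 9.0
tcp_pos: [0.626, -0.0656, 0.0775]
eef_rot: [98.4, 90.0, -138.2]
contact_force: [-0.1, -0.5, -0.5]
gripper_width: 0.0006
t 9.0 p [ 0.626  -0.0656  0.0775] X,T mm 52.8 14.7 tooly deg -146.6 down [-0. -0. -1.] F [-0.1 -0.5 -0.5] w 0.0006334663028541677 j [ 12.  24. -16.   0. -51.  22.]
t 9.0 p [ 0.626  -0.0656  0.0775] X,T mm 54.5 6.2 tooly deg -146.6 down [-0. -0. -1.] F [-0.1 -0.5 -0.5] w 0.0006334663028541677 j [ 12.  24. -16.   0. -51.  22.]
side no top [12.5, 17.5, 22.5, 27.5, 32.5, 37.5, 42.5, 57.5, 62.5, 67.5, 72.5, 77.5, 82.5, 87.5, 92.5] low [52.5] high [-177.5, -172.5, -167.5, -162.5, -157.5, -152.5, -142.5, -137.5, -132.5, -127.5, -122.5, -117.5, -112.5, -107.5, -102.5, -97.5, -92.5, -87.5, -82.5, -77.5, -72.5, -67.5, -62.5, -57.5, -47.5, -42.5, -37.5, -32.5, -27.5, -22.5, -17.5, -12.5, -7.5, -2.5, 2.5, 7.5, 12.5, 17.5, 22.5, 32.5, 37.5, 42.5, 47.5, 52.5, 57.5, 62.5, 67.5, 72.5, 77.5, 82.5, 87.5, 92.5]
wrist no top [-147.5, -142.5, -137.5, 2.5, 17.5, 22.5, 27.5, 32.5, 37.5, 42.5, 47.5, 62.5, 67.5, 72.5, 77.5, 82.5, 87.5, 92.5, 97.5, 102.5, 107.5, 112.5, 117.5, 122.5, 127.5, 132.5, 137.5, 142.5, 147.5, 152.5, 157.5, 162.5, 167.5] low [7.5, 12.5, 17.5, 22.5, 27.5, 32.5] high [-92.5, -87.5, -82.5, -77.5, -72.5, -67.5, -62.5, -57.5, -52.5, -47.5, -42.5, -37.5, -32.5, -27.5, -22.5, -17.5, -12.5, -7.5, 7.5, 12.5, 17.5, 22.5, 27.5, 32.5]
```

```bash
python3 -m creep '[[0,0,0,-2,0,0,0],[0,0,0,-3.5,0,0,0],[0,0,0,-3.5,0,0,0],[0,0,0,0,2.6,-2.08,0],[0,0,0,0,2.6,-2.08,0],[0,0,0,0,2.6,-2.08,0],[0,0,0,0,2.6,-2.08,0],[0,0,0,0,2.6,-2.08,0]]'
python3 - <<'E'
from h import *
tool(25)
im=[]
for n in ["wrist","side","scene"]:
    b=ang(n); i,f=K(n); _,d=r.capture(n)
    v,u=np.where(d>0); p=unproj(n,i,f,u,v,d[v,u]); 
    q=p[(np.hypot(p[:,0]-.575,p[:,1]+.224)<.03)&(p[:,2]>.074)&(p[:,2]<.1)]
    if len(q)>5:
        t=q[q[:,2]>.0885]; print("button",((t.max(0)+t.min(0))/2).round(4),np.ptp(t,axis=0).round(3),np.histogram(q[:,2],13,(.074,.1))[0]) if len(t) else 0
    im.append(b)
cv2.imwrite("pics/c5.png",cv2.hconcat([im[0][:,:400],im[1][150:390,200:400].repeat(2,0).repeat(2,1)]))
E
```

```text
time_s: 9.9
tcp_pos: [0.574, -0.2249, 0.1678]
eef_rot: [-131.1, 90.0, -7.7]
contact_force: [1.1, 0.2, -0.3]
gripper_width: 0.0003
t 9.9 p [ 0.574  -0.2249  0.1678] X,T mm -60.0 128.6 tooly deg -146.6 down [ 0. -0. -1.] F [ 1.1  0.2 -0.3] w 0.000339789942146607 j [ -3.  18. -12.   0. -61.  37.]
wrist no top [-177.5, -172.5, -167.5, -162.5, -157.5, -152.5, -147.5, -142.5, -137.5, -132.5, -127.5, -122.5, -117.5, -112.5, -107.5, -102.5, -97.5, -92.5, -87.5, -82.5, -77.5, -72.5, -67.5, -62.5, -57.5, -52.5, -47.5, -42.5, -37.5, -32.5, -27.5, -22.5, -17.5, 2.5, 7.5, 12.5, 17.5, 22.5, 27.5, 32.5, 37.5, 42.5, 47.5, 52.5, 57.5, 62.5, 67.5, 72.5, 77.5, 82.5, 87.5, 92.5, 97.5, 102.5, 107.5, 112.5, 117.5, 122.5, 127.5, 132.5, 137.5, 142.5, 147.5, 152.5, 157.5, 162.5, 167.5, 172.5, 177.5] low [17.5, 22.5, 27.5, 32.5, 37.5, 42.5] high []
button [ 0.5759 -0.2234  0.0909] [0.025 0.025 0.005] [  24   25   35  355 1010   41   21   87  722  157    0    0    0]
side no top [-62.5, -57.5, -52.5, -42.5, -37.5, -32.5, -27.5, -22.5, -17.5, -12.5, -7.5, -2.5, 2.5, 7.5, 12.5, 17.5, 22.5, 27.5, 32.5, 37.5, 42.5, 47.5, 52.5, 57.5, 62.5, 67.5, 72.5, 77.5, 82.5, 87.5, 92.5, 97.5, 102.5, 107.5, 112.5, 117.5, 122.5, 127.5, 132.5] low [] high [-177.5, -172.5, -167.5, -162.5, -152.5, -147.5, -142.5, -137.5, -132.5, -127.5, -122.5, 127.5, 137.5, 142.5, 147.5, 152.5, 157.5, 162.5, 167.5, 172.5, 177.5]
button [ 0.5752 -0.2254  0.0914] [0.025 0.026 0.006] [16 19 24 60 80 18 18 35 40 30  1  0  0]
scene no top [2.5, 7.5, 12.5, 17.5, 22.5, 27.5, 32.5, 37.5, 42.5, 47.5, 52.5] low [-27.5, -17.5, -12.5, -7.5, -2.5, 2.5, 7.5, 12.5, 17.5, 22.5, 27.5, 32.5, 37.5, 42.5, 47.5, 52.5] high [-52.5, -47.5, -42.5, -37.5, -32.5, -27.5, -22.5, -17.5, -12.5, -7.5, -2.5, 2.5, 7.5, 12.5, 17.5, 22.5, 27.5, 32.5, 37.5, 42.5, 47.5, 52.5]
button [ 0.5757 -0.2224  0.0919] [0.023 0.027 0.007] [12  7 20 15 31 21 10  8 21 14  4  0  0]
```

View pics/c5.png

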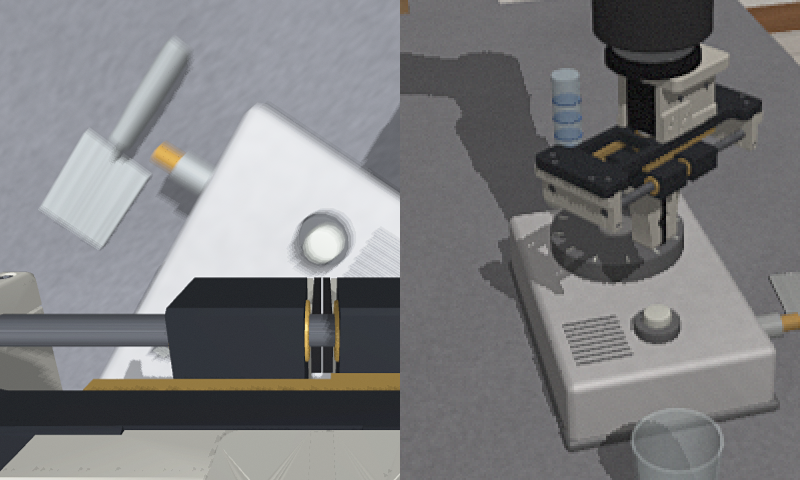

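The wrist crop shows the button at (323,240), under the fingers as planned, but slightly blurred. The side crop shows the gripper still over the dial, which disagrees with the state, so I retake it after a pause.

```bash
python3 -m creep '[[0,0,0,0,0,0,0],[0,0,0,0,0,0,0],[0,0,0,0,0,0,0]]'
python3 - <<'E'
from h import *
tool(25)
im=[]
for n in ["side","scene","wrist"]:
    b,d=r.capture(n); i,f=K(n)
    v,u=np.where(d>0); p=unproj(n,i,f,u,v,d[v,u]); 
    q=p[(np.hypot(p[:,0]-.575,p[:,1]+.224)<.03)&(p[:,2]>.074)&(p[:,2]<.1)]; t=q[q[:,2]>.0885]
    if len(t): print(n,"button",((t.max(0)+t.min(0))/2).round(4))
    im.append(b)
cv2.imwrite("pics/c6.png",cv2.hconcat([im[0][190:390,200:400].repeat(2,0).repeat(2,1),im[1][120:320,150:350].repeat(2,0).repeat(2,1)]))
E
```

```text
time_s: 10.5
tcp_pos: [0.5748, -0.2233, 0.1676]
eef_rot: [-134.4, 90.0, -11.0]
contact_force: [-0.1, -0.3, -0.4]
gripper_width: 0.0003
t 10.5 p [ 0.5748 -0.2233  0.1676] X,T mm -58.6 127.5 tooly deg -146.6 down [ 0. -0. -1.] F [-0.1 -0.3 -0.4] w 0.00030733015482241755 j [ -3.  18. -12.   0. -61.  36.]
side button [ 0.5743 -0.2247  0.0913]
scene button [ 0.5758 -0.2235  0.0923]
wrist button [ 0.5761 -0.2236  0.091 ]
```

View pics/c6.png

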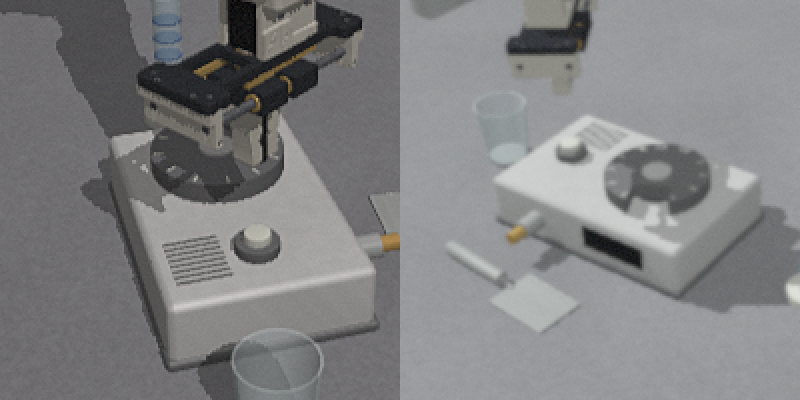

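The pause clears it up: the side view's steep perspective made the raised tool look as if it was over the dial, and the scene view shows it above the button. The notch faces the expected 25°. Now I press.

```bash
python3 -m creep '[[0,0,0,3,0,0,0],[0,0,0,3,0,0,0],[0,0,0,1.2,0,0,0],[0,0,0,0.2,0,0,0],[0,0,0,0.2,0,0,0],[0,0,0,0.2,0,0,0],[0,0,0,0.2,0,0,0],[0,0,0,0,0,0,0]]'
python3 -m creep '[[0,0,0,0.1,0,0,0],[0,0,0,0.1,0,0,0],[0,0,0,0,0,0,0]]'
```

```text
time_s: 11.45
tcp_pos: [0.5755, -0.2241, 0.0886]
eef_rot: [-135.8, 89.9, -12.5]
contact_force: [0.2, -0.2, 3.2]
gripper_width: 0.0005
time_s: 11.75
tcp_pos: [0.5755, -0.2241, 0.0863]
eef_rot: [-137.7, 89.9, -14.4]
contact_force: [2.1, -0.8, 5.7]
gripper_width: 0.0002
```

```bash
python3 -m creep '[[0,0,0,0.1,0,0,0],[0,0,0,0.05,0,0,0],[0,0,0,0,0,0,0],[0,0,0,0,0,0,0]]'
```

```text
time_s: 12.15
tcp_pos: [0.5756, -0.2241, 0.0861]
eef_rot: [-142.7, 89.8, -19.3]
contact_force: [-1.6, 1.5, 15.9]
gripper_width: 0.001
```

Stopped at z = 0.0861 while the force rose to 16 N: this is the hard bottom, 5 mm down. I lift off and check.

```bash
python3 -m creep '[[0,0,0,-0.5,0,0,0],[0,0,0,-1,0,0,0],[0,0,0,-3,0,0,0],[0,0,0,-5,0,0,0],[0,0,0,-5,0,0,0],[0,0,0,0,0,0,0],[0,0,0,0,0,0,0],[0,0,0,0,0,0,0]]'
python3 - <<'E'
from h import *
tool(25)
im=[]
for n in ["side","scene","wrist"]:
    b=ang(n); _,d=r.capture(n); i,f=K(n)
    v,u=np.where(d>0); p=unproj(n,i,f,u,v,d[v,u]); 
    q=p[(np.hypot(p[:,0]-.575,p[:,1]+.224)<.03)&(p[:,2]>.074)&(p[:,2]<.1)]; t=q[q[:,2]>.0885]
    if len(t): print(n,"button",((t.max(0)+t.min(0))/2).round(4))
    for o in ["cylinder_mid","beaker_rim"]:
        L=r.masks_of(o,n)
        if L: v,u=np.where(L[0]["pixels"]&(d>0)); print(o,np.median(unproj(n,i,f,u,v,d[v,u]),0).round(3))
    im.append(b)
cv2.imwrite("pics/c7.png",cv2.hconcat([im[0][190:390,200:400].repeat(2,0).repeat(2,1),im[1][120:320,150:350].repeat(2,0).repeat(2,1)]))
E
```

```text
time_s: 12.95
tcp_pos: [0.5734, -0.2236, 0.2279]
eef_rot: [36.1, 89.9, 159.4]
contact_force: [-0.0, 0.5, -0.8]
gripper_width: 0.0005
t 12.95 p [ 0.5734 -0.2236  0.2279] X,T mm -59.9 127.2 tooly deg -146.7 down [-0.002  0.001 -1.   ] F [-0.   0.5 -0.8] w 0.00047090315396184013 j [ -3.  15.  -7.  -0. -68.  36.]
side no top [2.5, 7.5, 12.5, 17.5, 22.5, 27.5, 32.5, 37.5, 42.5, 47.5] low [27.5, 32.5, 37.5, 47.5, 52.5, 57.5] high [-132.5, -127.5]
side button [ 0.5742 -0.2255  0.0913]
cylinder_mid [0.566 0.128 0.03 ]
beaker_rim [ 0.546 -0.394  0.057]
scene no top [2.5, 7.5, 12.5, 17.5, 22.5, 27.5, 32.5, 37.5, 42.5, 47.5, 172.5] low [-27.5, -17.5, -12.5, -7.5, -2.5, 2.5, 7.5, 12.5, 17.5, 22.5, 27.5, 32.5, 37.5, 42.5, 47.5] high [-62.5, -12.5, -7.5, -2.5, 7.5, 12.5, 17.5, 22.5, 27.5, 32.5, 37.5, 42.5, 47.5, 52.5]
scene button [ 0.5759 -0.2233  0.0918]
cylinder_mid [0.583 0.149 0.071]
beaker_rim [ 0.559 -0.363  0.062]
wrist no top [-177.5, -172.5, -167.5, -162.5, -157.5, -152.5, -147.5, -142.5, -137.5, -132.5, -127.5, -122.5, -117.5, -112.5, -107.5, -102.5, -97.5, -92.5, -87.5, -82.5, -77.5, -72.5, -67.5, -62.5, -57.5, -52.5, -47.5, -42.5, -37.5, -32.5, -27.5, -22.5, -17.5, -12.5, -7.5, -2.5, 2.5, 7.5, 12.5, 17.5, 22.5, 27.5, 32.5, 37.5, 42.5, 47.5, 52.5, 57.5, 62.5, 67.5, 72.5, 77.5, 82.5, 87.5, 92.5, 97.5, 102.5, 107.5, 112.5, 117.5, 122.5, 127.5, 132.5, 137.5, 142.5, 147.5, 152.5, 157.5, 162.5, 167.5, 172.5, 177.5] low [] high []
wrist button [ 0.5759 -0.2233  0.0912]
beaker_rim [ 0.542 -0.39   0.05 ]
```

View pics/c7.png

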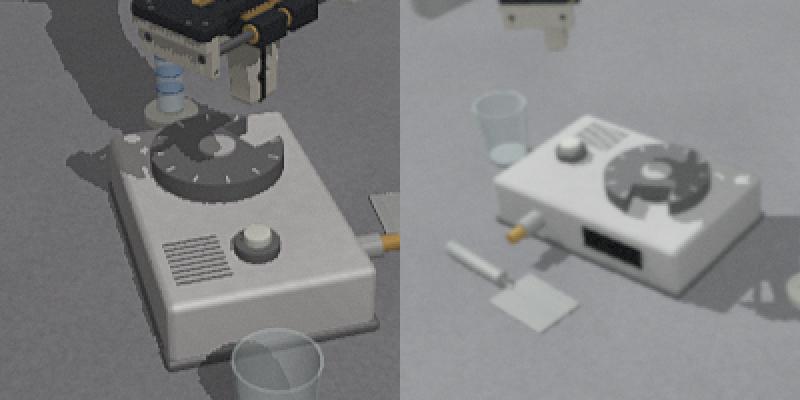

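The notch gap now runs from 0 to 50° in both fixed views, so its middle is at 25° (it started at 145°): exactly 120°, or four clicks. The button is back up at 0.091 m and the bystanders are unmoved, so I hand in the job.

```bash
python3 -c "
from plant import r; print(r.close_job())"
```

```text
the job is handed in; nothing more can be done
None
```

I turned the dial clockwise by exactly four clicks, then pressed the start button fully down and let it come back up. The job was handed in at about 13 s, with the robot touching nothing.

- **Dial:** with the shut fingertips in the notch, I pushed it to about 111° and it snapped on by itself to the fourth click. The notch middle went from 145° to 25° (120° clockwise), and both fixed cameras agreed on this after the press, to within the 5° steps I measured in.
- **Button:** it stopped hard about 5 mm down (fingertips at z = 0.086 m) while the force rose to 16 N. After I lifted off, its top was back at 0.091 m in all three cameras.
- **Bystanders:** the cylinder and beaker measured where they started. I checked the spatula only by eye, and it looks unmoved.
- **Disagreements:** a side picture seemed to show the gripper still over the dial when it was above the button. A second look showed this was perspective. In the last wrist view the dial was out of sight, so that camera could not confirm its angle.

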